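# Put the washed capping chucks back in their sockets

### The job

The four capping chucks have been washed and are dry on the wire drip rack. Put each one back, mouth down and shank up, into the socket block on the rail that is bored for its size, pushed or lowered fully home; set them down gently rather than dropping them, and do not tip any over.

Things in the scene. Friction and masses are not known exactly. Their poses are not given: they have to be found in the camera images.
- chuck_26_mid (a point): the smallest capping chuck: bare metal, loose, standing upright on the drip rack in any of the four places: round skirt 26 mm across and 25 mm high below (mouth down), 7 mm cone, then a round drive shank 18 mm across, 41 mm long, to grip from above; 73 mm high in all, about 90 g. The point is its centre, 36.5 mm above its underside; z up along its axis
- chuck_34_mid (a point): the second smallest capping chuck: bare metal, loose, standing upright on the drip rack in any of the four places: round skirt 34 mm across and 29 mm high below (mouth down), 7 mm cone, then a round drive shank 18 mm across, 41 mm long, to grip from above; 77 mm high in all, about 140 g. The point is its centre, 38.5 mm above its underside; z up along its axis
- chuck_42_mid (a point): the second largest capping chuck: bare metal, loose, standing upright on the drip rack in any of the four places: round skirt 42 mm across and 33 mm high below (mouth down), 7 mm cone, then a round drive shank 18 mm across, 41 mm long, to grip from above; 81 mm high in all, about 200 g. The point is its centre, 40.5 mm above its underside; z up along its axis
- chuck_50_mid (a point): the largest capping chuck: bare metal, loose, standing upright on the drip rack in any of the four places: round skirt 50 mm across and 37 mm high below (mouth down), 7 mm cone, then a round drive shank 18 mm across, 41 mm long, to grip from above; 85 mm high in all, about 280 g. The point is its centre, 42.5 mm above its underside; z up along its axis
- socket_26: white plastic socket block, 66 x 66 x 34 mm, fixed, in any of the four places on the rail, with the smallest of the four round bores: 32 mm across, 22 mm deep, mouth chamfered 2.5 mm, dark rubber on its floor; for the chuck with the 26 mm skirt. Origin at the centre of the block's underside, z up; bore in the middle, its floor 12 mm and its mouth 34 mm above the origin
- socket_34: white plastic socket block, 66 x 66 x 34 mm, fixed, in any of the four places on the rail, with the second smallest of the four round bores: 40 mm across, 22 mm deep, mouth chamfered 2.5 mm, dark rubber on its floor; for the chuck with the 34 mm skirt. Origin at the centre of the block's underside, z up; bore in the middle, its floor 12 mm and its mouth 34 mm above the origin
- socket_42: white plastic socket block, 66 x 66 x 34 mm, fixed, in any of the four places on the rail, with the second largest of the four round bores: 48 mm across, 22 mm deep, mouth chamfered 2.5 mm, dark rubber on its floor; for the chuck with the 42 mm skirt. Origin at the centre of the block's underside, z up; bore in the middle, its floor 12 mm and its mouth 34 mm above the origin
- socket_50: white plastic socket block, 66 x 66 x 34 mm, fixed, in any of the four places on the rail, with the largest of the four round bores: 56 mm across, 22 mm deep, mouth chamfered 2.5 mm, dark rubber on its floor; for the chuck with the 50 mm skirt. Origin at the centre of the block's underside, z up; bore in the middle, its floor 12 mm and its mouth 34 mm above the origin
- drip_rack: stainless wire drip rack over a shallow pan, 84 x 284 mm, fixed. Origin at the centre of its underside, z up, its long side and the row along its y axis. The chucks stand in a row on its wires, 28 mm above the origin, 66 mm apart, with low wires between and round them, at most 42 mm above the origin
- socket_rail: stainless channel with black end caps, 78 x 286 mm, fixed, that holds the four socket blocks side by side, 66 mm apart along its y axis. Origin at the centre of its underside, z up; the blocks stand 3 mm above it, their tops 37 mm above it

How it is judged (in metres and radians):
At the end, for the whole second after the job is handed in: Each of the four chucks stands in the bore made for its own size: within 8 mm of the bore's axis, down on the bore floor within 4 mm, upright within 0.1 rad, at rest and released (horizontal distance between chuck_26_mid and socket_26 below 0.008 m and z of chuck_26_mid in the frame of socket_26 below 0.0525 m and angle between each of chuck_26_mid, chuck_34_mid, chuck_42_mid, chuck_50_mid's own z axis and vertical below 0.1 rad and linear speed of each of chuck_26, chuck_34, chuck_42, chuck_50 below 0.02 m/s and horizontal distance between chuck_34_mid and socket_34 below 0.008 m and z of chuck_34_mid in the frame of socket_34 below 0.0545 m and horizontal distance between chuck_42_mid and socket_42 below 0.008 m and z of chuck_42_mid in the frame of socket_42 below 0.0565 m and horizontal distance between chuck_50_mid and socket_50 below 0.008 m and z of chuck_50_mid in the frame of socket_50 below 0.0585 m); the robot touches nothing.
It fails at once if a chuck is dropped into its socket: faster than 0.65 m/s within 30 mm of its seat ((linear speed of chuck_26 above 0.65 m/s and horizontal distance between chuck_26_mid and socket_26 below 0.02 m and z of chuck_26_mid in the frame of socket_26 below 0.0785 m) or (linear speed of chuck_34 above 0.65 m/s and horizontal distance between chuck_34_mid and socket_34 below 0.02 m and z of chuck_34_mid in the frame of socket_34 below 0.0805 m) or (linear speed of chuck_42 above 0.65 m/s and horizontal distance between chuck_42_mid and socket_42 below 0.02 m and z of chuck_42_mid in the frame of socket_42 below 0.0825 m) or (linear speed of chuck_50 above 0.65 m/s and horizontal distance between chuck_50_mid and socket_50 below 0.02 m and z of chuck_50_mid in the frame of socket_50 below 0.0845 m)).
It fails at once if a chuck is tipped over (more than 0.8 rad from upright) (angle between any of chuck_26_mid, chuck_34_mid, chuck_42_mid, chuck_50_mid's own z axis and vertical above 0.8 rad).
It also fails if it takes over 96 s, if anything falls off the work surface, if the arm or the gripper's body presses on something with over 40 N, if the wrist force passes 120 N, or if a joint passes its speed limit or range.

### The arm

A 6-joint arm with a two-finger parallel gripper is mounted at the origin on a cart in front of the work surface, level with it; the furniture and walls round the work are solid. World frame = base frame: x ahead of the robot, y to its left, z up, the work surface at z = 0. Lengths are in mm, angles in rad, forces in N, time in s.
With the tool pointing down it reaches from about 350 to 875 mm from the base axis. Payload 4.2 kg.
Tool frame: the origin (TCP) lies at the very end of the fingers, on their centre line; the grasp point (between the pads) lies 19 mm behind it; z points along the fingers, y is the line along which they close (so a half turn about z gives the same grasp; the last joint's range is limited). The gripper opens to 85 mm and grips with 20 to 120 N. Pads are 22 mm wide; open, the fingers measure 114 mm over their backs; the gripper's body (76 mm by 85 mm) begins 54 mm behind the grasp point. The pads swing forward as they close: fully open they stand 13 mm farther back than shut.
Start: joints at [-0.948, 0.385, 0.008, 0, -1.194, -0.259], TCP at [222.407, -584.067, 231.312] pointing down, gripper open.
Joint ranges: [-3.14, 3.14], [-1.21, 2.06], [-1.07, 1.41], [-3.16, 2.05], [-2.99, -0.16], [-3.1, 3.1]. Speed limits (rad/s): [2.79, 2.79, 3.14, 3.14, 3.14, 3.14].

### API

Orientations are given as a unit quaternion [x, y, z, w].
In Python, from bench import arm gives the robot as it stands. The module is installed in compiled form; this text tells all that it offers.
- The arm moves only by the tool drive_tool, never from a script. Its argument "targets" is a list of rows, each a list of 5 numbers: the closure, from -1 (fully open) to 1 (shut), then the shift along the tool's x, y, z in mm, then the turn about the tool's z in degrees. In form: [[grip, tx, ty, tz, roll], ...]. A call has 1 to 12 rows; each row is the pose to reach, as a shift and turn from the pose commanded when the call began, along the tool's axes at that moment; what a row does not reach only later rows make up. A row lasts 1/10 s, in which the tool goes at most 50 mm and 8.59 degrees, less where a joint would pass 70% of its speed; a pose out of reach is approached as far as the arm can. A call with a gripper value outside its range is refused whole. The fingers move at their own pace and stop on an object; the grip force is fixed at half the most. Time passes only in rows, so rows that repeat a pose let the fingers close. It gives the time, the measured TCP pose, the force, the opening and the grip force at its end, in the units of the state.
- arm.read_state(): the state, without advancing time (a new reading comes with each control period).
- arm.get_image(name): name is "scene" or "side" or "wrist"; returns the picture (384x512x3 uint8, blue, green, red); there is no depth.
- arm.camera_params(name): a dict with "fov_y" (degrees; the focal length in pixels is half the picture's height over the tangent of half this angle, whatever the lens; pixels are square), "cx", "cy" (the principal point, pixels), "rvec" (rotation vector, rad) and "tvec" (3), from world to camera coordinates, as OpenCV has them; the wrist camera has in their place "tool_from_camera" (4x4, takes a point from camera to tool coordinates, whose origin is the TCP and whose axes are the flange's). Camera axes: x right, y down, z forward; pixel columns grow to the right and rows downward; lengths in mm; the calibration is good to about 2 mm. A picture is of the moment at which its call begins: read the wrist's pose just before it. camera_params takes no time and is no camera call.
- arm.job_done(): hands the job in; it is judged then, once.
The state is a dict: "clock": time; "joints": joint angles; "joint_vel": joint speeds; "joint_efforts": joint torques, N m; "position": TCP position; "ee_rot": TCP orientation; "contact_force": force on the tool from outside, world axes, zero at the start; "wrist_torque": the same for the moment, N m; "gripper_width": finger opening in mm; "grasp_force": force on a finger pad.
Only numpy, scipy, OpenCV 4.12 (cv2) and the standard library are available. Lean on these libraries where they do the work, as an engineer would, in place of code of your own. Each camera call takes 0.05 s, during which the arm holds its last target. There are 200 camera calls.

## Working session

There is one attempt and no reset: what is moved stays moved. The work goes in short steps, Python scripts to look and compute and a tool call to move; the robot and the scene stay as the last step left them, time stands still between calls to the robot, and variables do not carry over. Pictures are saved under pics/ and viewed, at most 17 in all, crops included, and the job is handed in when it is done.

Besides the shell and the picture viewer there is one more tool, called after "Request:" as name(argument=value, ...), one argument or row to a line, values as JSON. drive_tool: Moves the arm, as the interface text tells. Its arguments: {"type":"object","properties":{"targets":{"type":"array","items":{"type":"array","items":{"type":"number"}}}},"required":["targets"]}

```bash
mkdir -p pics
python3 - <<'E'
from bench import arm
import cv2,numpy as np
s=arm.read_state(); print(s)
for n in ["scene","side","wrist"]:
    print(n,arm.camera_params(n)); cv2.imwrite(f"pics/{n}0.png",arm.get_image(n))
a=[cv2.imread(f"pics/{n}0.png") for n in ["scene","side"]]
E
```

```text
{'clock': 0.0, 'joints': array([-9.48403731e-01,  3.85530097e-01,  6.62165512e-03, -5.27339149e-04,
       -1.19398623e+00, -2.58613703e-01]), 'joint_vel': array([ 1.04769816e-04,  3.49735510e-05, -2.53292371e-03, -9.83941283e-04,
       -2.63637427e-04, -1.31466324e-03]), 'joint_efforts': array([ 1.11050700e-03, -3.92289984e+01,  1.88394052e+01,  4.18596849e+00,
       -4.67419275e-03, -1.53360673e-05]), 'position': array([ 222.20339311, -583.53748533,  230.23171283]), 'ee_rot': array([-1.80792396e-01,  9.83520691e-01,  1.05351138e-03, -2.25686884e-04]), 'contact_force': array([-0.5958495 , -0.77687486, -0.35558249]), 'wrist_torque': array([-0.02506082, -0.06190186, -0.03126908]), 'grasp_force': 0.0, 'gripper_width': 85.34693499298491}
scene {'fov_y': 47.481070553055076, 'cx': 261.2842757020113, 'cy': 190.33706017846382, 'rvec': array([ 1.34781727, -2.20630796,  0.90800801]), 'tvec': array([351.47474133, 338.74752694, 737.57215156])}
side {'fov_y': 49.741462897076275, 'cx': 258.6612562004871, 'cy': 190.43278682700722, 'rvec': array([ 0.63896065, -2.26786648,  1.53423262]), 'tvec': array([513.4219081 , 117.36549   , 808.40005259])}
wrist {'fov_y': 62.160054279232675, 'cx': 260.9589000077175, 'cy': 193.3381198625848, 'tool_from_camera': array([[ 7.34996129e-04, -9.56949421e-01, -2.90253795e-01,
         7.43574002e+01],
       [ 9.99999447e-01,  9.21516954e-04, -5.05934443e-04,
         1.08489154e+00],
       [ 7.51627466e-04, -2.90253263e-01,  9.56949569e-01,
        -1.42230486e+02],
       [ 0.00000000e+00,  0.00000000e+00,  0.00000000e+00,
         1.00000000e+00]])}
```

View pics/scene0.png

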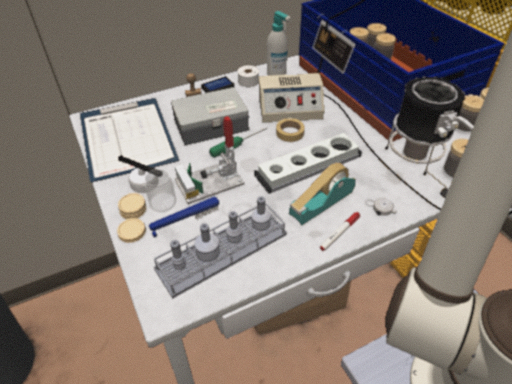

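View pics/side0.png

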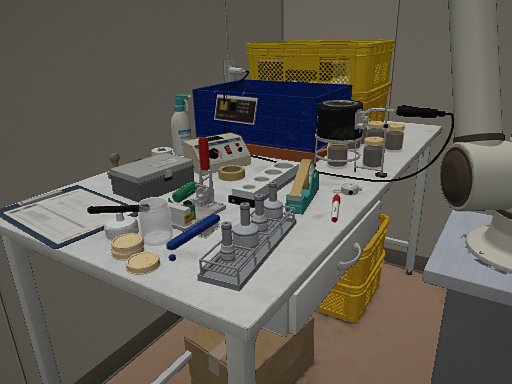

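View pics/wrist0.png

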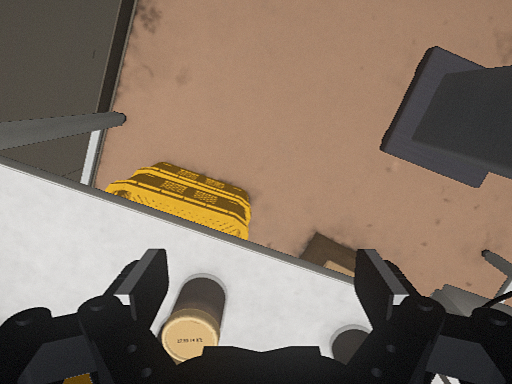

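The scene view shows the rack at bottom left, with shank tops near (176,243), (205,228), (233,217) and (261,204). The rail is at centre, with bores near (279,166), (298,156), (320,149) and (341,144). The wrist camera sees only the table edge. I'll enlarge the crops.

```bash
cat > h.py <<'E'
from bench import arm
import cv2,numpy as np
from scipy.spatial.transform import Rotation as R
def cam(n,s=None):
    p=arm.camera_params(n); f=192/np.tan(np.radians(p['fov_y']/2)); K=np.array([[f,0,p['cx']],[0,f,p['cy']],[0,0,1]])
    if n=='wrist':
        T=p['tool_from_camera']; Rt=R.from_quat(s['ee_rot']).as_matrix()
        return K, Rt@T[:3,:3], Rt@T[:3,3]+s['position']
    Rm=cv2.Rodrigues(p['rvec'])[0]; return K,Rm.T,-Rm.T@p['tvec']
def ray(c,uv,z):
    K,A,o=c; d=A@np.linalg.solve(K,[uv[0],uv[1],1.]); return o+d*(z-o[2])/d[2]
def proj(c,P):
    K,A,o=c; q=K@(A.T@(np.array(P,float)-o)); return q[:2]/q[2]
E
python3 - <<'E'
from h import *
c=cam('scene')
for u in [(176,243),(205,228),(233,217),(261,204)]: print(ray(c,u,108).round())
for u in [(279,166),(298,156),(320,149),(341,144)]: print(ray(c,u,37).round())
im=cv2.imread('pics/scene0.png')
a=cv2.resize(im[130:295,145:375],None,fx=3.4,fy=3.4,interpolation=2); cv2.imwrite('pics/c.png',a)
E
```

```text
[439. 351. 108.]
[448. 288. 108.]
[449. 228. 108.]
[455. 162. 108.]
[608.  34.  37.]
[620. -27.  37.]
[617. -92.  37.]
[ 610. -152.   37.]
```

View pics/c.png

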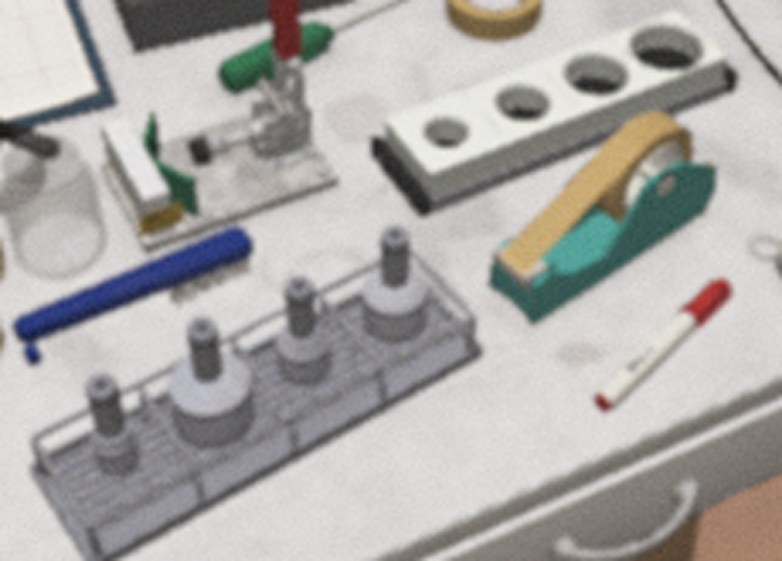

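Left to right, the rack holds chucks 26, 50, 34 and 42. The bores run 26, 34, 42, 50. The toggle clamp and the tape dispenser are the obstacles nearby.

Run:
```python
from h import *
c=cam('scene')
T=[ray(c,(145+u/3.4,130+v/3.4),z) for u,v,z in [(101,384,101),(204,327,113),(299,287,105),(396,236,109)]]
S=[ray(c,(145+u/3.4,130+v/3.4),37) for u,v in [(446,132),(522,101),(596,74),(667,46)]]
for P in (T,S):
    P=np.array(P)[:,:2]; i=np.arange(4)-1.5; d=(i[:,None]*P).sum(0); d/=np.linalg.norm(d); m=P.mean(0)
    print('dir',d.round(3),np.degrees(np.arctan2(d[1],d[0])).round(1)); print((m+66*i[:,None]*d).round(1)); print(P.round(1))
print('disp',[ray(c,u,0).round() for u in [(302,223),(356,188),(291,212)]], 'tape top',ray(c,(339,164),65).round())
print('pot',ray(c,(432,105),150).round(), [ray(c,u,0).round() for u in [(390,150),(425,178),(440,140)]])
print('clampbase',[ray(c,u,0).round() for u in [(189,200),(243,183)]],'red top',ray(c,(229,118),120).round())
print('bluebox',ray(c,(410,178),0).round())
```

```text
dir [ 0.104 -0.995] -84.0
[[444.1 353.4]
 [451.  287.7]
 [457.9 222.1]
 [464.8 156.5]]
[[445.9 351.9]
 [448.4 287.7]
 [458.  224.2]
 [465.5 155.9]]
dir [ 0.04  -0.999] -87.7
[[ 603.    44.9]
 [ 605.7  -21.1]
 [ 608.3  -87. ]
 [ 610.9 -153. ]]
[[ 602.5   45. ]
 [ 606.7  -21.3]
 [ 607.8  -86.6]
 [ 610.9 -153.3]]
disp [array([449.,  60.,   0.]), array([ 486., -117.,    0.]), array([490.,  66.,  -0.])] tape top [522. -82.  65.]
pot [ 524. -344.  150.] [array([ 563., -285.,    0.]), array([ 435., -294.,    0.]), array([ 534., -436.,    0.])]
clampbase [array([636., 265.,  -0.]), array([630., 124.,   0.])] red top [741. 105. 120.]
bluebox [ 453. -260.    0.]
```

Request:
drive_tool(
  targets=[
    [-1,-284,357,-50,-75],
    [-1,-284,357,-50,-75],
    [-1,-284,357,-50,-75],
    [-1,-284,357,-50,-75],
    [-1,-284,357,-50,-75],
    [-1,-284,357,-50,-75],
    [-1,-284,357,-50,-75],
    [-1,-284,357,-50,-75],
    [-1,-284,357,-50,-75],
    [-1,-284,357,-50,-75],
    [-1,-284,357,-50,-75],
  ],
)

```text
clock: 1.25
position: [361.1, -148.1, 281.5]
ee_rot: [0.743, -0.669, 0.0, -0.0]
contact_force: [-0.1, -0.1, -0.4]
gripper_width: 85.3
grasp_force: 0.0
```

Request:
drive_tool(
  targets=[
    [-1,-47,-250,0,0],
    [-1,-47,-250,0,0],
    [-1,-47,-250,0,0],
    [-1,-47,-250,0,0],
    [-1,-47,-250,0,0],
    [-1,-47,-250,0,0],
    [-1,-47,-250,0,0],
    [-1,-47,-250,0,0],
    [-1,-47,-250,0,0],
  ],
)

```text
clock: 2.15
position: [603.5, -78.5, 282.0]
ee_rot: [0.742, -0.671, 0.0, -0.0]
contact_force: [0.3, -0.1, -0.3]
gripper_width: 85.3
grasp_force: 0.0
```

Run:
```python
from h import *
s=arm.read_state(); im=arm.get_image('wrist'); cv2.imwrite('pics/w1.png',im); print(s['position'],s['joint_vel'].round(3))
np.savez('w1.npz',p=s['position'],q=s['ee_rot'])
```

```text
[603.51493114 -78.49320252 281.96548655] [ 0.008 -0.01   0.004  0.     0.001 -0.002]
```

View pics/w1.png

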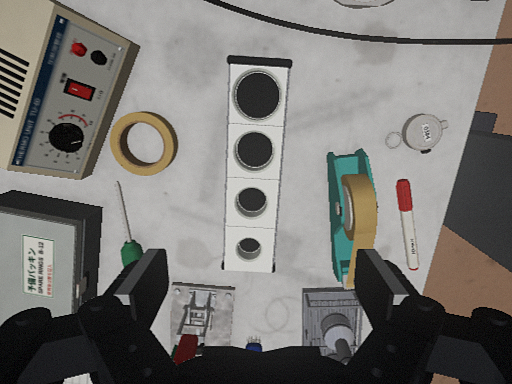

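The four bores are at about (258,96), (254,151), (251,201) and (249,248), in decreasing size. The dispenser sits at the right of the rail, with roughly 45 px clearance. Fitting the rims now.

```bash
cat >> h.py <<'E'
def row(P):
    P=np.array(P)[:,:2]; i=np.arange(4)-1.5; d=(i[:,None]*P).sum(0); d/=np.linalg.norm(d); m=P.mean(0)
    return d,m+66*i[:,None]*d
E
python3 - <<'E'
from h import *
z=np.load('w1.npz'); c=cam('wrist',dict(position=z['p'],ee_rot=z['q']))
g=cv2.GaussianBlur(cv2.cvtColor(cv2.imread('pics/w1.png'),6),(3,3),0)
for t in (130,160,185):
    m=(g<t).astype(np.uint8); n,l,st,ce=cv2.connectedComponentsWithStats(m[65:265,229:285])
    P=[]
    for k in range(1,n):
        if st[k,4]<200 or st[k,2]>55: continue
        cs,_=cv2.findContours((l==k).astype(np.uint8),0,1); e=cv2.fitEllipse(cv2.convexHull(cs[0])); 
        uv=np.array(e[0])+[229,65]; p=ray(c,uv,37); P.append(p); print(t,uv.round(1),np.round(e[1],1),p.round(1))
    if len(P)==4: d,r=row(P[::-1]); print(d,np.degrees(np.arctan2(d[1],d[0])),r.round(1).tolist())
E
```

```text
130 [256.2  94.5] [47. 49.] [ 616.1 -153.4   37. ]
130 [253.5 150.8] [38.3 39.1] [613.1 -87.7  37. ]
130 [250.8 201.8] [29.1 30.7] [610.3 -22.1  37. ]
130 [248.4 248.2] [21.4 23.3] [607.6  43.4  37. ]
[ 0.04329138 -0.99906249] -87.5188109911611 [[607.5, 43.9], [610.3, -22.0], [613.2, -88.0], [616.1, -153.9]]
160 [256.3  94.4] [49.2 51.8] [ 616.  -153.5   37. ]
160 [278.1 204.7] [  3.8 207.9] [575.1 -21.8  37. ]
160 [253.4 150.9] [40.1 40.5] [613.2 -87.6  37. ]
160 [250.7 201.8] [30.5 32.6] [610.5 -22.1  37. ]
160 [248.2 248.4] [22.4 25.2] [607.8  43.7  37. ]
185 [247.7  92.1] [57.9 71. ] [ 626.2 -155.1   37. ]
185 [280.7 206.1] [ 14.6 201.8] [571.6 -20.2  37. ]
185 [253.4 151.1] [42.1 42.4] [613.1 -87.4  37. ]
185 [250.6 202.2] [32.3 33.9] [610.6 -21.6  37. ]
185 [248.1 248.9] [24.2 26.7] [607.8  44.4  37. ]
```

Request:
drive_tool(
  targets=[
    [-1,-329,120,0,0],
    [-1,-329,120,0,0],
    [-1,-329,120,0,0],
    [-1,-329,120,0,0],
    [-1,-329,120,0,0],
    [-1,-329,120,0,0],
    [-1,-329,120,0,0],
    [-1,-329,120,0,0],
    [-1,-329,120,0,0],
    [-1,-329,120,0,0],
    [-1,-329,120,0,0],
  ],
)

```text
clock: 3.3
position: [452.2, 236.6, 281.6]
ee_rot: [0.741, -0.671, 0.0, -0.0]
contact_force: [0.7, -0.1, 0.0]
gripper_width: 85.0
grasp_force: 0.0
```

Run:
```python
from h import *
s=arm.read_state(); im=arm.get_image('wrist'); cv2.imwrite('pics/w2.png',im); print(s['position'],s['joints'].round(2))
np.savez('w2.npz',p=s['position'],q=s['ee_rot'])
```

```text
[452.21751573 236.55018349 281.5622762 ] [ 0.8   0.15 -0.18  0.   -1.23 -0.7 ]
```

View pics/w2.png

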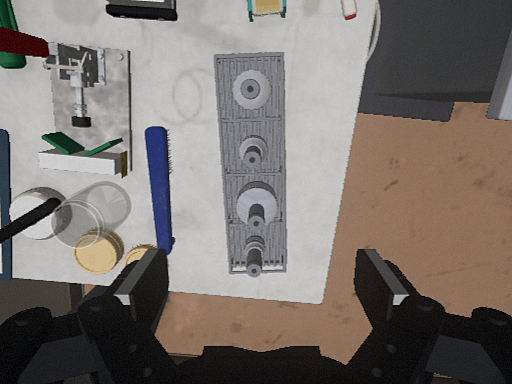

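Run:
```python
from h import *
im=cv2.imread('pics/w2.png')[50:285,205:295]
cv2.imwrite('pics/c2.png',np.hstack([cv2.resize(im[:120],None,fx=4.4,fy=4.4,interpolation=2),cv2.resize(im[115:235],None,fx=4.4,fy=4.4,interpolation=2)]))
```

```text
(no output)
```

View pics/c2.png

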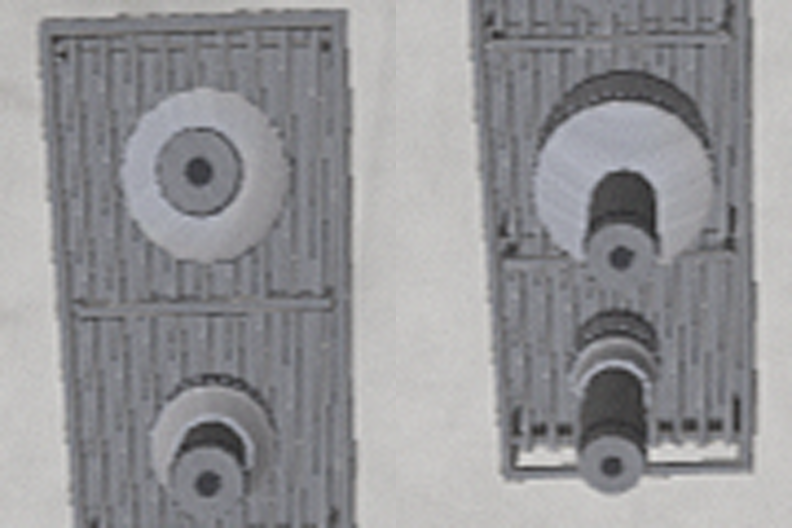

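The crop gives shank tops 42 at (250.2,88.9), 34 at (252.0,159.5), 50 at (255.9,223.2) and 26 at (253.9,270.7).

Run:
```python
from h import *
z=np.load('w2.npz'); s=dict(position=z['p'],ee_rot=z['q']); c=cam('wrist',s)
P=[ray(c,u,h) for u,h in [((253.9,270.7),101),((255.9,223.2),113),((252,159.5),105),((250.2,88.9),109)]]
d,r=row(P); print(np.round(P,1).tolist(),'\n',d,r.round(1).tolist())
# tool axes, shifts from here to the 42
s=arm.read_state(); Rt=R.from_quat(s['ee_rot']).as_matrix(); print(s['position'],Rt.round(3)[:,:2].T)
for p in P: print((Rt.T@(p-s['position'])).round(1))
```

```text
[[447.9, 353.7, 101.0], [451.5, 290.5, 113.0], [461.9, 225.1, 105.0], [469.7, 157.6, 109.0]] 
 [ 0.11526944 -0.99333426] [[446.4, 355.1], [454.0, 289.5], [461.6, 224.0], [469.2, 158.4]]
[452.31212429 236.56373169 281.46823832] [[ 0.099 -0.995 -0.   ]
 [-0.995 -0.099 -0.   ]]
[-117.    -7.3  180.5]
[-53.7  -4.5 168.5]
[ 12.4  -8.4 176.5]
[ 80.3  -9.5 172.5]
```

Request:
drive_tool(
  targets=[
    [-1,40,-5,0,0],
    [-1,80,-9.5,20,0],
    [-1,80,-9.5,70,0],
    [-1,80,-9.5,120,0],
    [-0.3,80,-9.5,145,0],
    [-0.3,80,-9.5,145,0],
    [-0.3,80,-9.5,145,0],
    [-0.3,80,-9.5,145,0],
  ],
)

```text
clock: 4.15
position: [471.0, 159.8, 138.3]
ee_rot: [0.742, -0.67, 0.001, -0.002]
contact_force: [0.1, -0.3, 0.9]
gripper_width: 55.6
grasp_force: 0.0
```

Run:
```python
from h import *
s=arm.read_state(); im=arm.get_image('wrist'); cv2.imwrite('pics/w3.png',im); print(s['position'],s['gripper_width'])
c=cam('wrist',s); Rt=R.from_quat(s['ee_rot']).as_matrix()
print('tool axis at z109 px',proj(c,[*s['position'][:2],109]), 'chuck',proj(c,[469.7,157.6,109]))
```

```text
[470.97474782 159.8132503  138.32973634] 55.557639021128104
tool axis at z109 px [259.98303545 227.99956779] chuck [262.55691487 224.70016829]
```

View pics/w3.png

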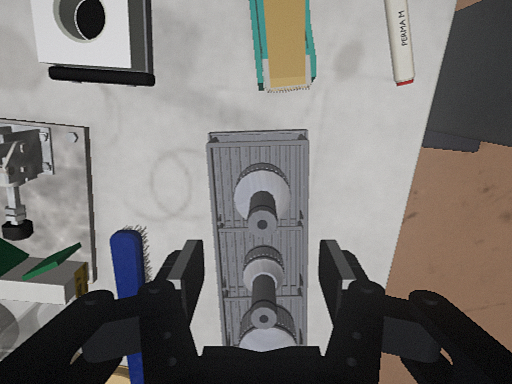

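The 42 shank top at (262,224) is centred between the fingers, whose inner edges are at 204 and 320. I'll descend and grip.

Request:
drive_tool(
  targets=[
    [-0.3,2,0,30,0],
    [-0.3,2,0,60,0],
    [-0.3,2,0,60,0],
    [0.3,2,0,60,0],
    [1,2,0,60,0],
    [1,2,0,60,0],
    [1,2,0,60,0],
    [1,2,0,60,0],
    [1,2,0,60,0],
  ],
)

```text
clock: 5.1
position: [471.0, 158.2, 78.4]
ee_rot: [0.743, -0.67, 0.001, -0.002]
contact_force: [-0.0, -0.1, 7.1]
gripper_width: 16.1
grasp_force: 58.4
```

Request:
drive_tool(
  targets=[
    [1,0,0,-10,0],
    [1,0,0,-40,0],
    [1,0,0,-80,0],
    [1,0,0,-120,0],
    [1,40,-18,-120,0],
    [1,85,-38,-120,0],
    [1,130,-59,-120,0],
    [1,175,-79,-120,0],
    [1,215,-97,-120,0],
    [1,245,-111,-120,0],
    [1,259.5,-117.5,-100,0],
    [1,259.5,-117.5,-70,0],
  ],
)

```text
clock: 6.3
position: [614.8, -91.2, 147.5]
ee_rot: [0.741, -0.671, 0.002, -0.002]
contact_force: [-0.4, 0.2, -3.0]
gripper_width: 16.3
grasp_force: 59.1
```

Request:
drive_tool(
  targets=[
    [1,0,0,20,0],
    [1,0,0,35,0],
    [1,0,0,35,0],
    [1,0,0,35,0],
  ],
)

```text
clock: 6.7
position: [612.9, -88.9, 111.7]
ee_rot: [0.742, -0.67, -0.0, 0.0]
contact_force: [0.2, 0.0, -1.9]
gripper_width: 16.2
grasp_force: 59.0
```

Run:
```python
from h import *
s=arm.read_state(); im=arm.get_image('wrist'); cv2.imwrite('pics/w4.png',im)
sd=arm.get_image('side'); cv2.imwrite('pics/s4.png',sd); c=cam('side')
u=proj(c,[613,-88,70]).astype(int); print(s['position'],u,s['contact_force'])
a=cv2.resize(sd[u[1]-40:u[1]+50,u[0]-60:u[0]+60],(512,384),interpolation=2)
cv2.imwrite('pics/c4.png',cv2.resize(np.hstack([im[90:,120:400],a[:294]]),None,fx=1,fy=1))
```

```text
[612.93975078 -88.92191956 111.71793995] [273 159] [ 0.24424783  0.01606953 -1.93638199]
```

View pics/c4.png

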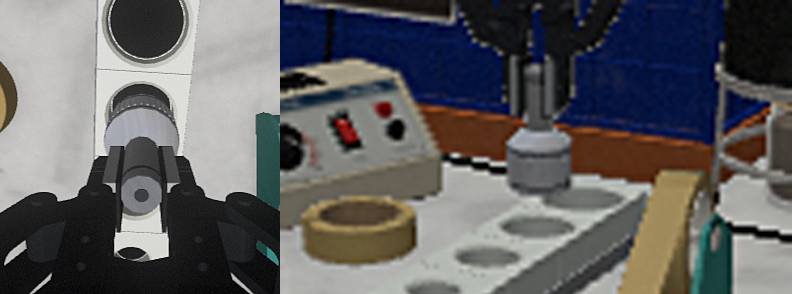

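Left part, the wrist view: the skirt is centred over its bore. Right part, the side view: the chuck is above the 42 bore. I'll lower it in slow steps.

Request:
drive_tool(
  targets=[
    [1,0,-0.5,10,0],
    [1,0,-0.5,17,0],
    [1,0,-0.5,23,0],
    [1,0,-0.5,28,0],
    [1,0,-0.5,33,0],
    [1,0,-0.5,33,0],
  ],
)

```text
clock: 7.4
position: [612.9, -88.7, 77.3]
ee_rot: [0.742, -0.67, -0.001, 0.001]
contact_force: [-0.2, 0.4, -2.3]
gripper_width: 16.2
grasp_force: 59.0
```

Request:
drive_tool(
  targets=[
    [1,0,0,4,0],
    [1,0,0,8,0],
    [1,0,0,11,0],
    [1,0,0,12,0],
    [1,0,0,12,0],
  ],
)

```text
clock: 7.9
position: [613.4, -88.8, 66.1]
ee_rot: [0.742, -0.67, -0.0, 0.0]
contact_force: [-0.8, 2.2, -2.7]
gripper_width: 16.6
grasp_force: 59.0
```

Request:
drive_tool(
  targets=[
    [1,0,0,1,0],
    [1,0,0,1,0],
    [0.6,0,0,1,0],
    [0.3,0,0,1,0],
    [0.1,0,0,1,0],
    [0.1,0,0,1,0],
    [0.1,0,0,-10,0],
    [0.1,0,0,-40,0],
    [-0.3,0,0,-80,0],
    [-0.3,0,0,-120,0],
    [-0.3,0,0,-135,0],
    [-0.3,0,0,-135,0],
  ],
)

```text
clock: 9.1
position: [615.3, -89.0, 206.0]
ee_rot: [0.742, -0.67, 0.003, -0.003]
contact_force: [0.3, 0.0, 0.4]
gripper_width: 55.4
grasp_force: 0.0
```

Run:
```python
from h import *
s=arm.read_state(); im=arm.get_image('wrist'); cv2.imwrite('pics/w5.png',im); print(s['position'])
```

```text
[615.27380652 -88.95650918 206.04446803]
```

Request:
drive_tool(
  targets=[
    [-0.3,-40,14,0,0],
    [-0.3,-85,30,0,0],
    [-0.3,-130,46,0,0],
    [-0.3,-175,62,0,0],
    [-0.3,-220,78,0,0],
    [-0.3,-265,94,0,0],
    [-0.3,-300,107,0,0],
    [-0.3,-327,117,20,0],
    [-0.3,-327,117,60,0],
    [-0.3,-327,117,60,0],
    [-0.3,-327,117,60,0],
  ],
)

```text
clock: 10.25
position: [463.4, 223.8, 140.7]
ee_rot: [0.742, -0.67, 0.0, 0.002]
contact_force: [1.3, -0.1, 0.3]
gripper_width: 55.7
grasp_force: 0.0
```

Run:
```python
from h import *
s=arm.read_state(); im=arm.get_image('wrist'); cv2.imwrite('pics/w6.png',im)
c=cam('wrist',s); print(s['position'],'axis px',proj(c,[*s['position'][:2],105]))
a=cv2.imread('pics/w5.png'); cv2.imwrite('pics/c6.png',np.hstack([a[:,100:400],im[:,100:400]]))
```

```text
[463.44432086 223.84219976 140.6694413 ] axis px [259.69710348 224.06471544]
```

View pics/c6.png

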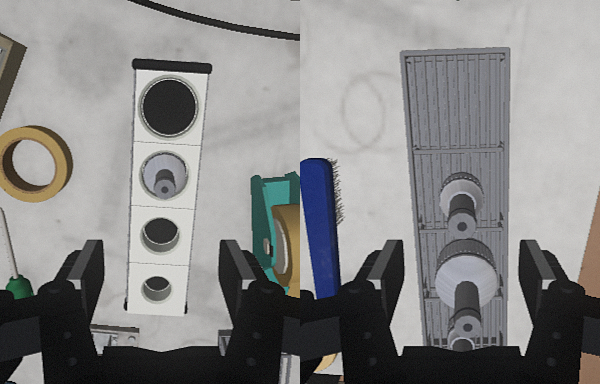

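The left view shows the 42 seated in its bore, and the right view shows the 34 shank top at (262,225), centred. Gripping it now.

Request:
drive_tool(
  targets=[
    [-0.3,0,0,30,0],
    [-0.3,0,0,66,0],
    [-0.3,0,0,66,0],
    [0.3,0,0,66,0],
    [1,0,0,66,0],
    [1,0,0,66,0],
    [1,0,0,66,0],
    [1,0,0,66,0],
    [1,0,0,66,0],
  ],
)

```text
clock: 11.2
position: [465.1, 225.4, 77.6]
ee_rot: [0.743, -0.67, 0.001, -0.002]
contact_force: [-1.4, -0.1, 7.3]
gripper_width: 16.4
grasp_force: 58.6
```

Request:
drive_tool(
  targets=[
    [1,0,0,-10,0],
    [1,0,0,-40,0],
    [1,0,0,-80,0],
    [1,0,0,-120,0],
    [1,40,-19,-120,0],
    [1,85,-40,-120,0],
    [1,130,-61,-120,0],
    [1,175,-82,-120,0],
    [1,215,-101,-120,0],
    [1,245,-115,-120,0],
    [1,260,-121.5,-100,0],
    [1,260,-121.5,-70,0],
  ],
)

```text
clock: 12.4
position: [613.3, -23.8, 147.0]
ee_rot: [0.741, -0.671, 0.002, -0.002]
contact_force: [-0.0, -0.1, -1.9]
gripper_width: 16.3
grasp_force: 58.9
```

Request:
drive_tool(
  targets=[
    [1,0,0,20,0],
    [1,0,0,38,0],
    [1,0,0,38,0],
    [1,0,0,38,0],
  ],
)

```text
clock: 12.8
position: [611.3, -21.7, 108.0]
ee_rot: [0.742, -0.67, 0.0, 0.0]
contact_force: [0.1, 0.1, -0.7]
gripper_width: 16.3
grasp_force: 58.9
```

Run:
```python
from h import *
s=arm.read_state(); im=arm.get_image('wrist'); cv2.imwrite('pics/w7.png',im)
sd=arm.get_image('side'); cv2.imwrite('pics/s7.png',sd); c=cam('side')
u=proj(c,[613,-50,70]).astype(int); print(s['position'],s['contact_force'])
a=cv2.resize(sd[u[1]-40:u[1]+50,u[0]-60:u[0]+60],(512,384),interpolation=2)
cv2.imwrite('pics/c7.png',np.hstack([im[90:,120:400],a[:294]]))
```

```text
[611.29394315 -21.72983017 107.95789705] [ 0.13168421  0.11073375 -0.74386585]
```

View pics/c7.png

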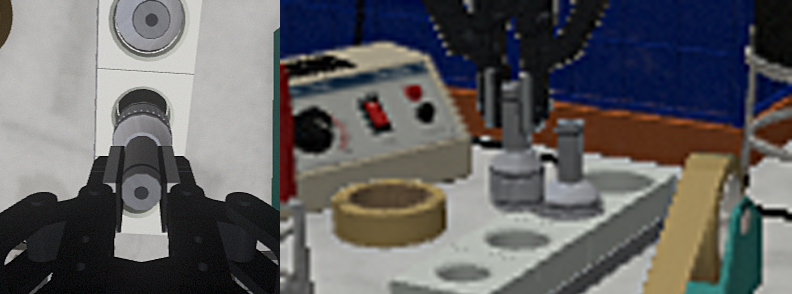

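The 34 chuck is centred over its bore in both views, and the 42 is seated. I'll lower it.

Request:
drive_tool(
  targets=[
    [1,0,0,10,0],
    [1,0,0,17,0],
    [1,0,0,23,0],
    [1,0,0,28,0],
    [1,0,0,33,0],
    [1,0,0,37,0],
    [1,0,0,41,0],
    [1,0,0,43,0],
    [1,0,0,44,0],
    [1,0,0,44,0],
  ],
)

```text
clock: 13.9
position: [611.1, -21.8, 64.7]
ee_rot: [0.742, -0.67, 0.0, 0.0]
contact_force: [-3.0, 0.1, 5.7]
gripper_width: 16.3
grasp_force: 59.6
```

Request:
drive_tool(
  targets=[
    [0.6,0,0,0,0],
    [0.3,0,0,0,0],
    [0.1,0,0,0,0],
    [0.1,0,0,0,0],
    [0.1,0,0,-10,0],
    [0.1,0,0,-40,0],
    [-0.3,0,0,-80,0],
    [-0.3,0,0,-120,0],
    [-0.3,0,0,-137,0],
    [-0.3,0,0,-137,0],
  ],
)

```text
clock: 14.9
position: [613.1, -21.5, 204.9]
ee_rot: [0.742, -0.67, 0.003, -0.003]
contact_force: [-0.0, -1.2, 0.1]
gripper_width: 55.5
grasp_force: 0.0
```

Request:
drive_tool(
  targets=[
    [-0.3,-40,15,0,0],
    [-0.3,-85,32,0,0],
    [-0.3,-130,50,0,0],
    [-0.3,-175,67,0,0],
    [-0.3,-220,85,0,0],
    [-0.3,-265,102,0,0],
    [-0.3,-300,116,0,0],
    [-0.3,-326.5,126,20,0],
    [-0.3,-326.5,126,55,0],
    [-0.3,-326.5,126,55,0],
    [-0.3,-326.5,126,55,0],
  ],
)

```text
clock: 16.0
position: [452.3, 289.6, 144.8]
ee_rot: [0.742, -0.67, 0.0, 0.001]
contact_force: [0.4, -0.2, 0.7]
gripper_width: 55.7
grasp_force: 0.0
```

Run:
```python
from h import *
s=arm.read_state(); im=arm.get_image('wrist'); cv2.imwrite('pics/w8.png',im)
sd=arm.get_image('side'); c=cam('wrist',s); print(s['position'],'axis px',proj(c,[*s['position'][:2],113]))
u=proj(cam('side'),[613,-50,70]).astype(int)
a=cv2.resize(sd[u[1]-40:u[1]+50,u[0]-60:u[0]+60],(512,384),interpolation=2)
cv2.imwrite('pics/c8.png',np.hstack([im[90:,120:400],a[:294]]))
```

```text
[452.34281586 289.64258384 144.77905269] axis px [259.72003675 226.55556435]
```

View pics/c8.png

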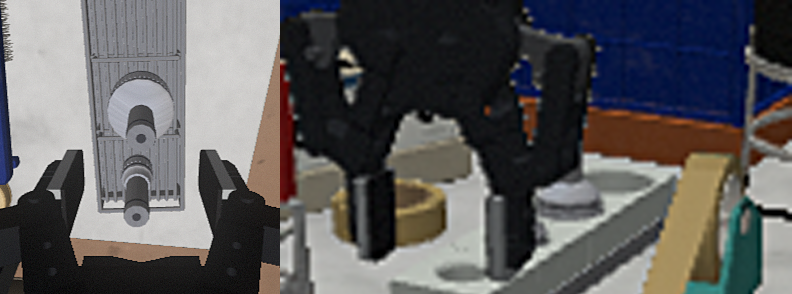

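The 50 shank top is at (263,228), which is about 0.5 mm and 1 mm off. Gripping it now.

Request:
drive_tool(
  targets=[
    [-0.3,-1,0.5,30,0],
    [-0.3,-1,0.5,63,0],
    [-0.3,-1,0.5,63,0],
    [0.3,-1,0.5,63,0],
    [1,-1,0.5,63,0],
    [1,-1,0.5,63,0],
    [1,-1,0.5,63,0],
    [1,-1,0.5,63,0],
    [1,-1,0.5,63,0],
  ],
)

```text
clock: 17.0
position: [452.9, 292.1, 84.5]
ee_rot: [0.742, -0.67, 0.0, -0.002]
contact_force: [-1.7, 0.1, 6.2]
gripper_width: 16.5
grasp_force: 58.5
```

Request:
drive_tool(
  targets=[
    [1,0,0,-10,0],
    [1,0,0,-40,0],
    [1,0,0,-80,0],
    [1,0,0,-120,0],
    [1,40,-10,-120,0],
    [1,85,-22,-120,0],
    [1,130,-33,-120,0],
    [1,175,-45,-120,0],
    [1,220,-57,-120,0],
    [1,265,-68,-120,0],
    [1,310,-80,-120,0],
    [1,355,-92,-120,0],
  ],
)

```text
clock: 18.2
position: [579.2, -54.4, 202.2]
ee_rot: [0.742, -0.67, -0.001, 0.0]
contact_force: [0.7, 0.8, -3.6]
gripper_width: 16.3
grasp_force: 59.2
```

Request:
drive_tool(
  targets=[
    [1,40,-10,0,0],
    [1,75,-19,0,0],
    [1,95,-24,0,0],
    [1,104,-26.5,20,0],
    [1,104,-26.5,50,0],
    [1,104,-26.5,80,0],
    [1,104,-26.5,88,0],
    [1,104,-26.5,88,0],
    [1,104,-26.5,88,0],
  ],
)

```text
clock: 19.1
position: [617.6, -153.4, 115.9]
ee_rot: [0.742, -0.67, 0.001, -0.001]
contact_force: [-0.1, 0.4, -2.9]
gripper_width: 16.4
grasp_force: 59.0
```

Run:
```python
from h import *
s=arm.read_state(); im=arm.get_image('wrist'); cv2.imwrite('pics/w9.png',im)
sd=arm.get_image('side'); print(s['position'],s['contact_force'])
u=proj(cam('side'),[613,-80,70]).astype(int)
a=cv2.resize(sd[u[1]-40:u[1]+50,u[0]-60:u[0]+60],(512,384),interpolation=2)
cv2.imwrite('pics/c9.png',np.hstack([im[90:,120:400],a[:294]]))
```

```text
[ 617.56446479 -153.42562532  115.85604864] [-0.07591149  0.3566866  -2.88415886]
```

View pics/c9.png

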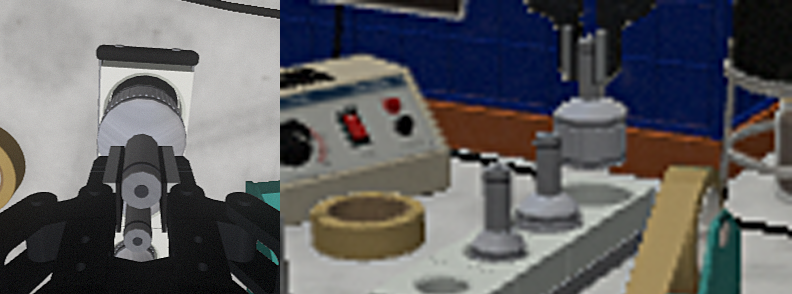

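Request:
drive_tool(
  targets=[
    [1,0,1,10,0],
    [1,0,1,17,0],
    [1,0,1,23,0],
    [1,0,1,28,0],
    [1,0,1,33,0],
    [1,0,1,37,0],
    [1,0,1,41,0],
    [1,0,1,43,0],
    [1,0,1,44,0],
    [1,0,1,44,0],
  ],
)

```text
clock: 20.2
position: [615.5, -153.6, 71.6]
ee_rot: [0.742, -0.67, 0.0, 0.0]
contact_force: [-2.8, 0.9, 4.8]
gripper_width: 16.3
grasp_force: 60.0
```

Request:
drive_tool(
  targets=[
    [0.6,0,0,0,0],
    [0.3,0,0,0,0],
    [0.1,0,0,0,0],
    [0.1,0,0,0,0],
    [0.1,0,0,-10,0],
    [0.1,0,0,-40,0],
    [-0.3,0,0,-80,0],
    [-0.3,0,0,-120,0],
    [-0.3,0,0,-130,0],
    [-0.3,0,0,-130,0],
  ],
)

```text
clock: 21.2
position: [616.9, -153.5, 203.5]
ee_rot: [0.742, -0.67, 0.002, -0.002]
contact_force: [-0.9, 0.6, -0.4]
gripper_width: 55.4
grasp_force: 0.0
```

Request:
drive_tool(
  targets=[
    [-0.3,-40,9,0,0],
    [-0.3,-85,19,0,0],
    [-0.3,-130,29,0,0],
    [-0.3,-175,39,0,0],
    [-0.3,-220,48,0,0],
    [-0.3,-265,58,0,0],
    [-0.3,-310,68,0,0],
    [-0.3,-355,78,0,0],
    [-0.3,-400,88,0,0],
    [-0.3,-445,98,0,0],
    [-0.3,-490,108,0,0],
    [-0.3,-521.5,115,10,0],
  ],
)

```text
clock: 22.4
position: [446.9, 356.2, 189.8]
ee_rot: [0.743, -0.669, -0.0, -0.0]
contact_force: [0.9, -0.4, 0.8]
gripper_width: 55.7
grasp_force: 0.0
```

Request:
drive_tool(
  targets=[
    [-0.3,0,0,30,0],
    [-0.3,0,0,55,0],
    [-0.3,0,0,55,0],
    [-0.3,0,0,55,0],
  ],
)

```text
clock: 22.8
position: [447.9, 353.2, 134.5]
ee_rot: [0.742, -0.67, 0.0, 0.001]
contact_force: [0.5, 0.2, 1.1]
gripper_width: 55.2
grasp_force: 0.0
```

Run:
```python
from h import *
s=arm.read_state(); im=arm.get_image('wrist'); cv2.imwrite('pics/w10.png',im)
sd=arm.get_image('side'); c=cam('wrist',s); print(s['position'],'axis px',proj(c,[*s['position'][:2],101]))
u=proj(cam('side'),[613,-80,70]).astype(int)
a=cv2.resize(sd[u[1]-40:u[1]+50,u[0]-60:u[0]+60],(512,384),interpolation=2)
cv2.imwrite('pics/c10.png',np.hstack([im[90:,120:400],a[:294]]))
```

```text
[447.91734691 353.16346436 134.53726095] axis px [259.74588109 225.40056908]
```

View pics/c10.png

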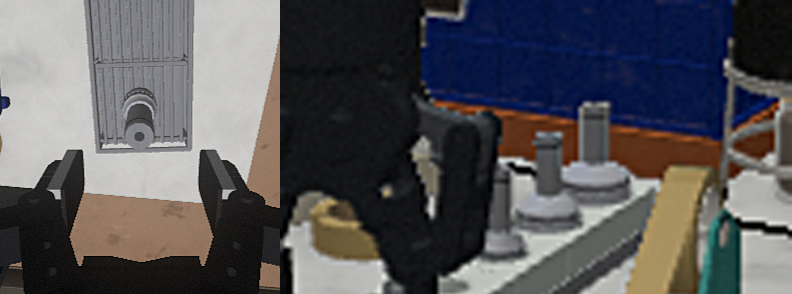

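The 26 shank top is at (259,226), 1.5 mm to the left, and the other three look seated. Gripping it now.

Request:
drive_tool(
  targets=[
    [-0.3,0,-1.5,30,0],
    [-0.3,0,-1.5,65,0],
    [-0.3,0,-1.5,65,0],
    [0.3,0,-1.5,65,0],
    [1,0,-1.5,65,0],
    [1,0,-1.5,65,0],
    [1,0,-1.5,65,0],
    [1,0,-1.5,65,0],
    [1,0,-1.5,65,0],
  ],
)

```text
clock: 23.8
position: [450.6, 355.0, 72.7]
ee_rot: [0.743, -0.67, 0.0, -0.002]
contact_force: [-0.8, -0.1, 6.8]
gripper_width: 16.1
grasp_force: 58.6
```

Request:
drive_tool(
  targets=[
    [1,0,0,-10,0],
    [1,0,0,-40,0],
    [1,0,0,-80,0],
    [1,0,0,-120,0],
    [1,40,-16,-120,0],
    [1,85,-33,-120,0],
    [1,130,-51,-120,0],
    [1,175,-68,-120,0],
    [1,220,-86,-120,0],
    [1,265,-103,-120,0],
    [1,300,-117,-120,0],
    [1,324,-126,-110,0],
  ],
)

```text
clock: 25.0
position: [609.4, 41.9, 182.1]
ee_rot: [0.742, -0.671, 0.001, -0.001]
contact_force: [0.0, 1.2, -0.8]
gripper_width: 16.1
grasp_force: 58.7
```

Request:
drive_tool(
  targets=[
    [1,0,0,30,0],
    [1,0,0,60,0],
    [1,0,0,78,0],
    [1,0,0,78,0],
    [1,0,0,78,0],
  ],
)

```text
clock: 25.5
position: [608.2, 44.3, 103.0]
ee_rot: [0.742, -0.67, 0.0, -0.0]
contact_force: [0.5, 0.4, -0.6]
gripper_width: 16.1
grasp_force: 58.7
```

Run:
```python
from h import *
s=arm.read_state(); im=arm.get_image('wrist'); print(s['position'],s['contact_force'])
sd=arm.get_image('side')
u=proj(cam('side'),[613,0,70]).astype(int)
a=cv2.resize(sd[u[1]-40:u[1]+50,u[0]-60:u[0]+60],(512,384),interpolation=2)
cv2.imwrite('pics/c11.png',np.hstack([im[90:,120:400],a[:294]]))
```

```text
[608.23768326  44.30600791 103.04816275] [ 0.45727056  0.43657486 -0.63631351]
```

View pics/c11.png

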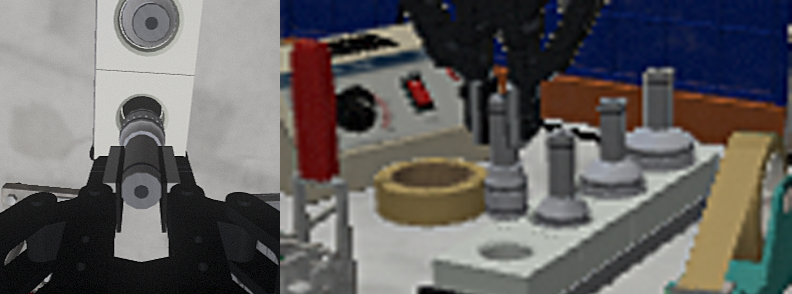

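The 26 is centred over its bore, with the rim at 115–167 and the skirt at 121–160. Lowering it now.

Request:
drive_tool(
  targets=[
    [1,0,0,10,0],
    [1,0,0,17,0],
    [1,0,0,23,0],
    [1,0,0,28,0],
    [1,0,0,33,0],
    [1,0,0,37,0],
    [1,0,0,41,0],
    [1,0,0,43,0],
    [1,0,0,44,0],
    [1,0,0,44,0],
  ],
)

```text
clock: 26.6
position: [607.9, 44.2, 59.8]
ee_rot: [0.742, -0.67, 0.0, 0.0]
contact_force: [-3.2, -0.3, 6.2]
gripper_width: 16.2
grasp_force: 59.6
```

Seated: the upward force matches the earlier ones. I'll release, rise, and back off along +y to get an overview.

Request:
drive_tool(
  targets=[
    [0.6,0,0,0,0],
    [0.3,0,0,0,0],
    [0.1,0,0,0,0],
    [0.1,0,0,0,0],
    [0.1,0,0,-10,0],
    [0.1,0,0,-40,0],
    [-0.3,0,0,-80,0],
    [-0.3,0,0,-120,0],
    [-0.3,40,0,-170,0],
    [-0.3,80,0,-200,0],
    [-0.3,100,0,-220,0],
    [-0.3,100,0,-220,0],
  ],
)

```text
clock: 27.8
position: [620.2, -58.5, 284.6]
ee_rot: [0.741, -0.671, 0.004, -0.003]
contact_force: [-0.6, -0.6, -0.0]
gripper_width: 55.1
grasp_force: 0.0
```

Run:
```python
from h import *
im=arm.get_image('wrist'); sd=arm.get_image('side'); s=arm.read_state(); print(s['position'],s['clock'])
u=proj(cam('side'),[613,-50,60]).astype(int)
a=cv2.resize(sd[u[1]-45:u[1]+55,u[0]-65:u[0]+65],(500,384),interpolation=2)
cv2.imwrite('pics/c12.png',np.hstack([im[:,120:400],a]))
```

```text
[617.98838968 -55.73999335 279.27777596] 27.9
```

View pics/c12.png

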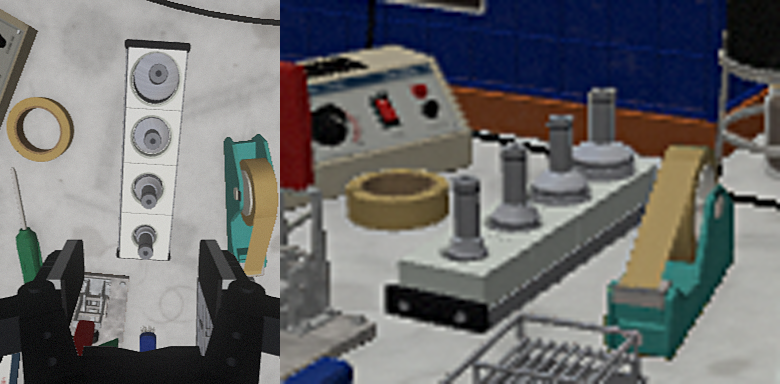

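All four chucks stand upright and centred in their own bores, and the gripper is clear. Handing in.

```bash
python3 -c "
from bench import arm
print(arm.job_done())"
```

```text
the job is handed in; nothing more can be done
None
```

All four capping chucks are upright and fully seated in the socket bored for their size, set down gently and released, and the job was handed in at about 28 s; the hand-in call returned no verdict, so that rests on the last camera views and the contact forces felt as each one was set down.

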